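# Index the die table of the bench press and lock it

## Task

Turn the press's round die table until the broad flat anvil, the widest of its four, stands under the punch, then push the lock bar fully home by its thumb plate, through the slot in the table's rim, so that the table is locked. Do it all by pushing with the fingertips or the outside of the fingers: pinch nothing, and leave the maul, the jar and the hand setter standing where they are.

Things in the scene. Friction and masses are not known exactly. Their poses are not given: they have to be found in the camera images.
- press: Olive cast bench press, bolted down, fixed. Origin on the bench surface under the die table's vertical axis, z up. Press axes: column at -y (y = -140 to -262 mm, 64 mm wide; the hand lever above it slopes back to -y), lock bar at +y. Base casting 200 mm wide in x, y = -270 to +200 mm, 25 mm high, four low bolt lugs.
- punch (a point): Centre of the lower face of the punch (16 mm diameter), 128 mm above the bench, at press (0, -75) mm, fixed. It hangs from the press head, which is 60 mm wide in press x, overhangs the table from the column to press y = -40 mm, and stands from 193 mm (lower collar) to 395 mm above the bench.
- die_table: Steel table, 4.5 kg, turns either way without end about the press z axis; 0.3 N m of friction, no clicks, stays where left. Origin on its axis, 42 mm above the bench; axes parallel to the press's when the flat anvil is under the punch; yaw grows counter-clockwise from above. Boss 190 mm in diameter, top 64 mm above the bench, carries four anvils 75 mm from the axis and a hub 44 mm wide, 10 mm high (nut 19).
- table_rim (a point): Top edge of the table's index plate in the middle of one slot mouth, table (0, 125) mm. The plate, 250 mm in diameter and 42 to 56 mm above the bench, has four radial slots open at the rim, every 90 degrees, at the anvils' angles: 18 mm wide, 30 mm deep, mouths flared to 28 mm. With an anvil under the punch, the slot opposite it faces the lock bar.
- flat_anvil (a point): Centre of the top of the broad flat anvil: a plain low cylinder 40 mm in diameter, 18 mm high (top 82 mm above the bench). Fixed upright on the table at table (0, -75) mm.
- domed_anvil (a point): Centre of the top of the domed anvil: round, 20 mm in diameter, 29 mm high with a rounded top. Fixed at table (75, 0) mm.
- cupped_anvil (a point): Centre of the mouth of the cupped anvil: a round tube 22 mm in diameter, 24 mm high, hollow on top. Fixed at table (0, 75) mm.
- square_anvil (a point): Centre of the top of the square anvil: 18 by 18 mm, 22 mm high. Fixed at table (-75, 0) mm.
- lock_bar: Steel bar 14 mm square, 49 mm above the bench, slides level along press y only towards the table's axis; takes 3 N, stays where left, cannot lift. Outer end: upright thumb plate 40 mm wide, 8 thick, 32 to 84 mm above the bench. Origin on the plate's outer face at the bar's axis, axes as the press's. At press y = 221 to 225 mm it is drawn back, nose clear of the rim; at 193 fully home, plate against the guide.
- bar_nose (a point): Middle of the tip of the lock bar's tapered nose, 94 mm inward of the thumb plate's outer face; 6 mm wide at the tip, full 14 mm from 14 mm back. It stops against the rim unless a slot is in line; it finds a slot up to 4 degrees out and turns the table true as it goes in.
- bar_guide (a point): Middle of the top of the fixed guide block that the lock bar runs through, 64 mm above the bench (screw heads 68): press y = 140 to 185 mm, 49 mm wide in x.
- maul: Leather-worker's maul standing on its head: pale head 52 mm in diameter, 75 mm high, wooden handle upright above it to 192 mm. Loose; leave it. Origin in the middle of its underside.
- rivet_jar: Amber jar with a metal cap, 62 mm in diameter, 65 mm high. Loose; leave it. Origin in the middle of its underside.
- setter: Hand setter, a steel rod 18 mm (foot 21 mm) in diameter, 95 mm high, standing upright. Loose; leave it. Origin in the middle of its underside.

How it is judged (in metres and radians):
At the end, for the whole second after the job is handed in: The broad flat anvil is centred under the punch within 5 mm, the lock bar is home in the slot within 4 mm of its stop, table and bar are at rest, and the maul, jar and setter are within 20 mm of where they stood (horizontal distance between flat_anvil and punch below 0.005 m and y of lock_bar in the frame of press below 0.197 m and angular speed of die_table below 0.05 rad/s and linear speed of lock_bar below 0.01 m/s and distance of each of maul, rivet_jar, setter from where it was at the start of the episode below 0.02 m); the robot touches nothing.
It fails at once if an anvil is pinched between the fingers or pressed down on (fingers around or over its middle, more than 25 N) ((horizontal distance between the grasp point and flat_anvil below 0.01 m or horizontal distance between the grasp point and domed_anvil below 0.01 m or horizontal distance between the grasp point and cupped_anvil below 0.01 m or horizontal distance between the grasp point and square_anvil below 0.01 m) and height (world z) of the grasp point below 0.14 m and contact force between the fingers and die_table above 25 N).
It fails at once if the thumb plate of the lock bar is pinched between the fingers (fingers around its middle, more than 25 N) (y of the grasp point in the frame of lock_bar between -0.01 and 0.002 m and horizontal distance between the grasp point and lock_bar below 0.03 m and height (world z) of the grasp point below 0.14 m and contact force between the fingers and lock_bar above 25 N).
It fails at once if the maul is lifted, tipped or shoved away (20 mm) (distance of maul from where it was at the start of the episode above 0.02 m or angle between maul's own z axis and vertical above 0.5 rad).
It fails at once if the jar of rivets is lifted, tipped or shoved away (20 mm) (distance of rivet_jar from where it was at the start of the episode above 0.02 m or angle between rivet_jar's own z axis and vertical above 0.5 rad).
It fails at once if the hand setter is lifted, tipped or shoved away (20 mm) (distance of setter from where it was at the start of the episode above 0.02 m or angle between setter's own z axis and vertical above 0.5 rad).
It also fails if it takes over 64 s, if anything falls off the work surface, if the arm or the gripper's body presses on something with over 40 N, if the wrist force passes 120 N, or if a joint passes its speed limit or range.

## Robot

A 6-joint arm with a two-finger parallel gripper is mounted at the origin on the work surface. World frame = base frame: x ahead of the robot, y to its left, z up, the work surface at z = 0. Lengths are in mm, angles in rad, forces in N, time in s.
With the tool pointing down it reaches from about 350 to 875 mm from the base axis. Payload 4.2 kg.
Tool frame: the origin (TCP) lies at the very end of the fingers, on their centre line; the grasp point (between the pads) lies 19 mm behind it; y points along the fingers, z is the direction in which the jaws open and shut, and the axes are right-handed (so a half turn about y gives the same grasp; the last joint's range is limited). The gripper opens to 85 mm and grips with 20 to 120 N. Pads are 22 mm wide; open, the fingers measure 114 mm over their backs; the gripper's body (76 mm by 85 mm) begins 54 mm behind the grasp point. The pads swing forward as they close: fully open they stand 13 mm farther back than shut.
Start: joints at [1.524, 0.385, 0.008, 0, -1.194, -0.259], TCP at [188.128, 595.993, 231.312] pointing down, gripper open.
Joint ranges: [-3.14, 3.14], [-1.21, 2.06], [-1.07, 1.41], [-3.16, 2.05], [-2.99, -0.16], [-3.1, 3.1]. Speed limits (rad/s): [2.79, 2.79, 3.14, 3.14, 3.14, 3.14].

## Interface

Orientations are given as a unit quaternion [x, y, z, w].
In Python, from bench import arm gives the robot as it stands.
- The arm moves only by the shell command python3 -m creep 'ROWS'. ROWS is JSON, a list of rows, each an object with "delta_pos": the shift along the tool's x, y, z in mm, a list of three; "rot": the turn, a rotation vector about the tool's x, y, z in rad, a list of three; "jaw": the finger opening in mm, from 0 to 85.4. A call has exactly 10 rows; each row shifts and turns the commanded pose from where the row before left it, along the tool's axes as they then stand; what a row does not reach is not made up. A row lasts 1/12 s, in which the tool goes at most 41.7 mm and 7.16 degrees, less where a joint would pass 70% of its speed; a pose out of reach is approached as far as the arm can. A call is refused whole if a number of a shift passes 41.7 or a number of a turn 0.125, either way. A call with a gripper value outside its range is refused whole. The fingers move at their own pace and stop on an object; the grip force is fixed at half the most. Time passes only in rows, so rows that do not move let the fingers close, or fill a call up. It gives the time, the measured TCP pose, the force and the opening at its end, in the units of the state.
- arm.read_state(): the state, without advancing time (a new reading comes with each control period).
- arm.get_image(name): name is "side" or "top" or "wrist"; returns the picture (384x512x3 uint8, red, green, blue); there is no depth.
- arm.calibration(name): a dict with "intrinsics" (3x3 intrinsics, pixels), "dist_coeffs" ([k1, k2, p1, p2, k3] as OpenCV has them; the pictures are not rectified), "R" (3x3) and "t" (3): a world point X has camera coordinates R X + t. Camera axes: x right, y down, z forward; pixel columns grow to the right and rows downward; lengths in mm; the calibration is good to about 2 mm. A picture is of the moment at which its call begins: read the wrist's pose just before it. calibration takes no time and is no camera call; for the wrist camera it gives the pose at the moment of the call.
- arm.job_done(): hands the job in, once; it reports no verdict.
Trained networks look in the newest picture that a camera, given by its name, has taken for a name from the list of things; names that differ only in an ending like _2 or _b are one class to them, and where a whole thing is asked for, a point or a joint stands for the part that bears it (a point fixed in the world has none). Each returns a list of dicts, best first, with "p" (0 to 1); they miss things now and then, are a little off and sometimes report something else, mostly with a low value. They report only what shows in the picture. A call takes as long as a camera call.
- arm.find_in(camera, target): "location" ([column, row] in pixels, amid what is visible of it).
- arm.masks_of(camera, target): "pixels" (384x512 bool, what is visible of it) and "location" ([column, row] in pixels, amid what is visible of it).
The state is a dict: "clock": time; "joints": joint angles; "joint_vel": joint speeds; "joint_efforts": joint torques, N m; "position": TCP position; "ee_rot": TCP orientation; "contact_force": force on the tool from outside, world axes, zero at the start; "wrist_torque": the same for the moment, N m; "gripper_width": finger opening in mm.
Only numpy, scipy, OpenCV 4.12 (cv2) and the standard library are available. Lean on these libraries where they do the work, as an engineer would, in place of code of your own. Each camera call takes 0.05 s, during which the arm holds its last target. There are 200 camera calls.

## Working session

There is one attempt and no reset: what is moved stays moved. The work goes in short steps, Python scripts to look and compute and a shell command to move; the robot and the scene stay as the last step left them, time stands still between calls to the robot, and variables do not carry over. Pictures are saved under pics/ and viewed, about 8 in all and at most 12, crops included, and the job is handed in when it is done.

```bash
mkdir -p pics; cat > h.py <<'E'
import numpy as np,cv2
from bench import arm
from scipy.spatial.transform import Rotation as R
def cal(n):
    c=arm.calibration(n);return np.array(c["intrinsics"],float),np.array(c["dist_coeffs"],float),np.array(c["R"],float),np.array(c["t"],float)
def ray(n,uv,z,c=None):
    K,d,Rm,t=c or cal(n)
    p=cv2.undistortPoints(np.array([[uv]],float),K,d)[0,0]
    v=Rm.T@np.array([p[0],p[1],1]);o=-Rm.T@t
    return o+v*(z-o[2])/v[2]
def proj(n,P,c=None):
    K,d,Rm,t=c or cal(n)
    return cv2.projectPoints(np.array(P,float).reshape(-1,3),cv2.Rodrigues(Rm)[0],t,K,d)[0][:,0]
E
python3 - <<'E'
from h import *
s=arm.read_state();print(s)
ims=[]
for n in("top","side"):
    im=arm.get_image(n);cv2.imwrite(f"pics/{n}0.png",cv2.cvtColor(im,cv2.COLOR_RGB2BGR))
Z=dict(flat_anvil=82,domed_anvil=93,cupped_anvil=88,square_anvil=86,bar_guide=64,lock_bar=60,maul=150,rivet_jar=65,setter=95)
for k,z in Z.items():
    for n in("top","side"):
        r=arm.find_in(n,k)
        for q in r[:2]: print(n,k,round(q["p"],2),np.round(q["location"]),ray(n,q["location"],z).round())
for n in("top","side"):
    K,d,Rm,t=cal(n);print(n,(-Rm.T@t).round(),Rm[2].round(2))
E
```

```text
{'clock': 0.0, 'joints': array([ 1.52358386e+00,  3.85588529e-01,  6.63439805e-03, -5.04087601e-04,
       -1.19399382e+00, -2.58625567e-01]), 'joint_vel': array([ 0.00011509, -0.0008811 , -0.00139181,  0.00145248,  0.00067454,
        0.000403  ]), 'joint_efforts': array([-6.51799928e-04, -3.92291486e+01,  1.88401580e+01,  4.18607309e+00,
       -4.63016637e-03,  3.71000963e-07]), 'position': array([187.97247129, 595.45744817, 230.20487915]), 'ee_rot': array([-0.1076896 , -0.69807092,  0.69961881,  0.10785853]), 'contact_force': array([ 0.66750025, -0.26420658, -0.20343823]), 'wrist_torque': array([-0.02863137,  0.02352991,  0.04437803]), 'gripper_width': 84.95593058927693}
top flat_anvil 0.78 [295. 254.] [526.  24.  82.]
side flat_anvil 0.88 [209. 225.] [596.  10.  82.]
top domed_anvil 0.95 [299. 252.] [530.  17.  93.]
top domed_anvil 0.36 [320. 227.] [574. -18.  93.]
side domed_anvil 0.92 [210. 222.] [598.  12.  93.]
top cupped_anvil 0.88 [295. 249.] [535.  24.  88.]
top cupped_anvil 0.21 [206. 309.] [429. 174.  88.]
side cupped_anvil 0.57 [210. 224.] [598.  11.  88.]
top square_anvil 0.9 [296. 251.] [531.  21.  86.]
top square_anvil 0.31 [205. 311.] [425. 176.  86.]
side square_anvil 0.98 [209. 223.] [595.  12.  86.]
top bar_guide 0.68 [323. 226.] [577. -27.  64.]
side bar_guide 0.79 [160. 224.] [521. -57.  64.]
top lock_bar 0.39 [294. 255.] [525.  22.  60.]
side lock_bar 0.72 [224. 144.] [417. 179.  60.]
side lock_bar 0.34 [209. 220.] [573.  26.  60.]
top maul 0.91 [122. 255.] [518. 305. 150.]
top maul 0.74 [297. 255.] [526.  26. 150.]
side maul 0.83 [301. 137.] [579. 258. 150.]
top rivet_jar 0.83 [244. 164.] [685. 116.  65.]
side rivet_jar 0.65 [284. 243.] [709. 101.  65.]
side rivet_jar 0.38 [209. 223.] [581.  19.  65.]
top setter 0.53 [197. 209.] [599. 195.  95.]
side setter 0.61 [286. 195.] [642. 165.  95.]
top [546.  91. 848.] [ 0.12 -0.01 -0.99]
side [1067. -254.  799.] [-0.51  0.4  -0.77]
```

```bash
python3 - <<'E'
import cv2,numpy as np
for n in("top","side"):
    cv2.imwrite(f"pics/{n}0b.png",cv2.resize(cv2.imread(f"pics/{n}0.png"),(800,600),interpolation=cv2.INTER_CUBIC))
E
```

```text
(no output)
```

View pics/top0b.png

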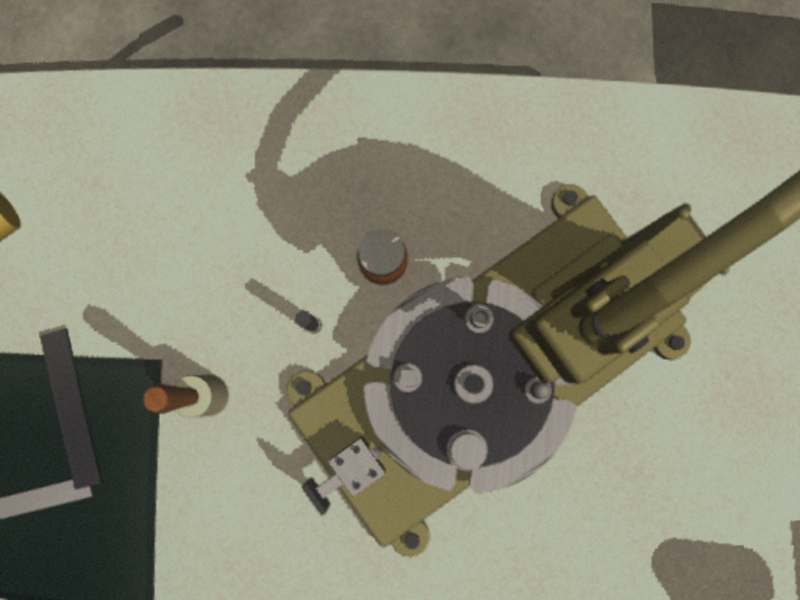

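View pics/side0b.png

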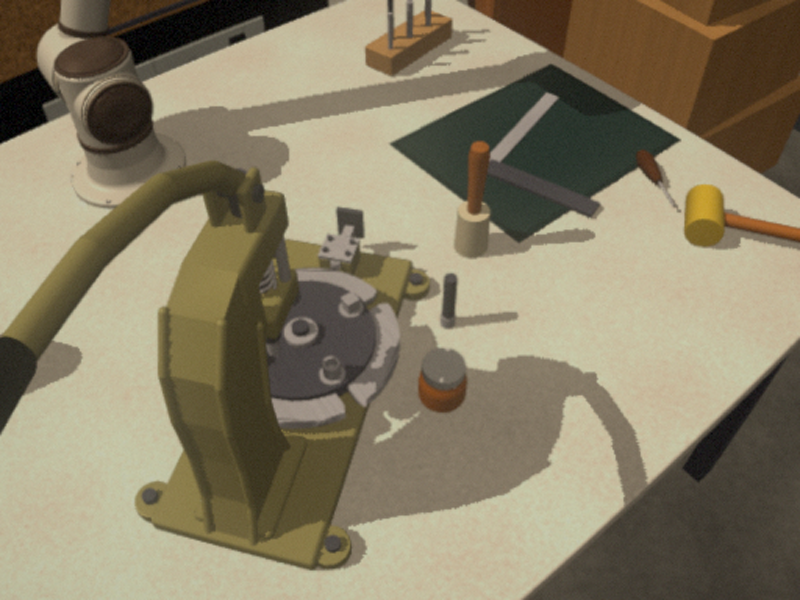

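The top view shows the flat anvil at (466,447) of 800x600, the domed at (538,386), the cupped at (480,318), the square at (407,376), the hub at (473,383), the guide at (357,466) and the thumb plate at (316,495). The jar, setter and maul stand on the upper-left side. The side view agrees. Next I'll fit the press pose and table yaw.

```bash
cat >> h.py <<'E'
def press2w(p,X):
    c,s=np.cos(p[2]),np.sin(p[2]);X=np.array(X,float).reshape(-1,3)
    return np.c_[p[0]+c*X[:,0]-s*X[:,1],p[1]+s*X[:,0]+c*X[:,1],X[:,2]]
def tab(a,x,y,z):return [np.cos(a)*x-np.sin(a)*y,np.sin(a)*x+np.cos(a)*y,z]
E
cat > fit.py <<'E'
from h import *
from scipy.optimize import least_squares
def pts(p):
    a=p[3];b=p[4]
    T=[[0,0,83],[0,162,66],[0,b-4,84],[100,200,25],[-100,200,25],[100,-270,25],tab(a,0,-75,82),tab(a,0,75,88),tab(a,-75,0,86),tab(a,75,0,93)]
    S=[[0,0,83],tab(a,-75,0,86),tab(a,0,75,88),[0,b-4,84],[0,162,66]]
    return T,S
uT=np.array([[474,382],[357,466],[316,495],[290,408],[388,547],[597,197],[466,443],[480,316],[407,371],[539,383]])*.64-.18
uS=np.array([[301,325],[349,298],[332,362],[350,210],[340,245]])*.64-.18
cT,cS=cal("top"),cal("side")
def f(p):
    T,S=pts(p);return np.r_[(proj("top",press2w(p,T),cT)-uT),(proj("side",press2w(p,S),cS)-uS)].ravel()
y0=np.arctan2(-112,157)
r=least_squares(f,[540,20,2.2,-2.2,223],loss="soft_l1")
print(r.x.round(3),np.degrees(r.x[2:4]).round(1));print(r.fun.reshape(-1,2).round(1).tolist())
np.save("fit.npy",r.x)
p=r.x
for ph in(90,180): print(ph,press2w(p,[75*np.cos(np.radians(ph)),75*np.sin(np.radians(ph)),0]).round(1))
print("square",press2w(p,tab(p[3],-75,0,86)).round(1),"plate",press2w(p,[0,p[4],60]).round(1), "sq press ang",np.degrees(p[3])+180)
M=R.from_quat(arm.read_state()["ee_rot"]).as_matrix();print(M.round(2))
E
python3 fit.py
```

```text
[ 545.08     8.724 -169.       7.332  220.437] [-9683.    420.1]
[[0.2, -0.8], [-0.3, -1.0], [-0.4, -0.0], [-3.4, 1.1], [-4.1, 0.3], [-1.5, -5.1], [0.7, -82.4], [1.2, 84.9], [85.7, 1.8], [-84.2, 3.0], [0.7, 1.1], [-59.9, 39.9], [-43.8, -44.1], [0.3, 1.1], [0.2, 1.1]]
90 [[499.9  68.6   0. ]]
180 [[485.2 -36.4   0. ]]
square [[554.3 -65.7  86. ]] plate [[412.4 184.7  60. ]] sq press ang 600.0758103977092
[[-0.95 -0.   -0.3 ]
 [ 0.3   0.   -0.95]
 [ 0.   -1.   -0.  ]]
```

```bash
sed -i 's/\[540,20,2.2,-2.2,223\]/[545,9,0.645,-2.2,221]/' fit.py; python3 fit.py
```

```text
[543.715   8.392   0.64   -2.28  219.879] [  36.7 -130.6]
[[0.4, 0.0], [-0.4, -0.7], [-0.4, -0.0], [-3.4, 1.1], [-4.5, 0.7], [-0.6, -3.9], [1.6, 4.1], [0.5, -0.6], [0.4, 3.1], [2.4, 3.3], [0.1, 0.7], [1.5, 0.2], [0.3, 1.0], [0.3, 1.1], [0.1, 0.9]]
90 [[498.9  68.5   0. ]]
180 [[483.6 -36.4   0. ]]
square [[548.9  83.2  86. ]] plate [[412.3 184.7  60. ]] sq press ang 49.38062385533274
[[-0.95 -0.   -0.3 ]
 [ 0.3   0.   -0.95]
 [ 0.   -1.   -0.  ]]
```

```bash
python3 -m creep '[{"delta_pos":[0,-4,0],"rot":[0,0.125,0],"jaw":0},{"delta_pos":[0,-4,0],"rot":[0,0.125,0],"jaw":0},{"delta_pos":[0,-4,0],"rot":[0,0.125,0],"jaw":0},{"delta_pos":[0,-4,0],"rot":[0,0.125,0],"jaw":0},{"delta_pos":[0,-4,0],"rot":[0,0.125,0],"jaw":0},{"delta_pos":[0,-4,0],"rot":[0,0.125,0],"jaw":0},{"delta_pos":[0,-4,0],"rot":[0,0.125,0],"jaw":0},{"delta_pos":[0,-4,0],"rot":[0,0.125,0],"jaw":0},{"delta_pos":[0,0,0],"rot":[0,0.125,0],"jaw":0},{"delta_pos":[0,0,0],"rot":[0,0.125,0],"jaw":0}]'
python3 -m creep '[{"delta_pos":[0,0,0],"rot":[0,0.111,0],"jaw":0},{"delta_pos":[0,0,0],"rot":[0,0.111,0],"jaw":0},{"delta_pos":[0,0,0],"rot":[0,0.111,0],"jaw":0},{"delta_pos":[0,0,0],"rot":[0,0.111,0],"jaw":0},{"delta_pos":[0,0,0],"rot":[0,0.111,0],"jaw":0},{"delta_pos":[-12,0,-30],"rot":[0,0,0],"jaw":0},{"delta_pos":[-12,0,-30],"rot":[0,0,0],"jaw":0},{"delta_pos":[-12,0,-30],"rot":[0,0,0],"jaw":0},{"delta_pos":[-12,0,-30],"rot":[0,0,0],"jaw":0},{"delta_pos":[-12,0,-30],"rot":[0,0,0],"jaw":0}]'
python3 - <<'E'
from h import *
s=arm.read_state();M=R.from_quat(s["ee_rot"]).as_matrix();print(M.round(3),s["joints"].round(2),s["position"],M.T@(np.array([583.4,74.4,262])-s["position"]))
E
```

```text
clock: 1.83
position: [188.2, 596.1, 263.7]
ee_rot: [0.498, 0.502, -0.502, -0.498]
contact_force: [0.4, -0.1, -1.4]
gripper_width: -0.2
clock: 2.67
position: [286.6, 466.1, 263.4]
ee_rot: [-0.615, -0.349, 0.349, 0.615]
contact_force: [-0.5, 0.1, 0.1]
gripper_width: 0.0
[[ 0.514  0.    -0.858]
 [ 0.858  0.     0.514]
 [ 0.    -1.     0.   ]] [ 1.32  0.23 -0.13  0.   -1.21 -1.86] [286.5671346  466.11641377 263.42332836] [-183.58142319    1.3818317  -455.90511761]
```

```bash
python3 -m creep '[{"delta_pos":[-12,0,-30],"rot":[0,0,0],"jaw":0},{"delta_pos":[-12,0,-30],"rot":[0,0,0],"jaw":0},{"delta_pos":[-12,0,-30],"rot":[0,0,0],"jaw":0},{"delta_pos":[-12,0,-30],"rot":[0,0,0],"jaw":0},{"delta_pos":[-12,0,-30],"rot":[0,0,0],"jaw":0},{"delta_pos":[-12,0,-30],"rot":[0,0,0],"jaw":0},{"delta_pos":[-12,0,-30],"rot":[0,0,0],"jaw":0},{"delta_pos":[-12,0,-30],"rot":[0,0,0],"jaw":0},{"delta_pos":[-12,0,-30],"rot":[0,0,0],"jaw":0},{"delta_pos":[-12,0,-30],"rot":[0,0,0],"jaw":0}]'
python3 -m creep '[{"delta_pos":[-12,0,-30],"rot":[0,0,0],"jaw":0},{"delta_pos":[-12,0,-30],"rot":[0,0,0],"jaw":0},{"delta_pos":[-12,0,-30],"rot":[0,0,0],"jaw":0},{"delta_pos":[-12,0,-30],"rot":[0,0,0],"jaw":0},{"delta_pos":[-15,0,-30],"rot":[0,0,0],"jaw":0},{"delta_pos":[0,0,-6],"rot":[0,0,0],"jaw":0},{"delta_pos":[0,20,0],"rot":[0,0,0],"jaw":0},{"delta_pos":[0,30,0],"rot":[0,0,0],"jaw":0},{"delta_pos":[0,30,0],"rot":[0,0,0],"jaw":0},{"delta_pos":[0,0,0],"rot":[0,0,0],"jaw":0}]'
python3 - <<'E'
from h import *
s=arm.read_state();print(s["position"],s["joints"].round(2),s["contact_force"])
for n in("top","wrist"):
    cv2.imwrite(f"pics/{n}1.png",cv2.cvtColor(arm.get_image(n),cv2.COLOR_RGB2BGR))
a=cv2.imread("pics/top1.png")[120:360,150:450];b=cv2.imread("pics/wrist1.png")
cv2.imwrite("pics/c1.png",np.hstack([cv2.resize(a,(400,320)),cv2.resize(b,(400,320))]))
E
```

```text
clock: 3.5
position: [482.3, 208.8, 263.6]
ee_rot: [-0.615, -0.349, 0.348, 0.615]
contact_force: [0.5, 0.8, -0.3]
gripper_width: -0.3
clock: 4.33
position: [578.9, 75.2, 177.0]
ee_rot: [-0.614, -0.344, 0.352, 0.617]
contact_force: [-0.9, 0.0, -0.9]
gripper_width: -0.3
[578.89264244  75.1990518  177.04275539] [ 0.41  0.37 -0.16 -0.   -1.05 -0.95] [-0.86969356  0.01121273 -0.88547932]
```

View pics/c1.png

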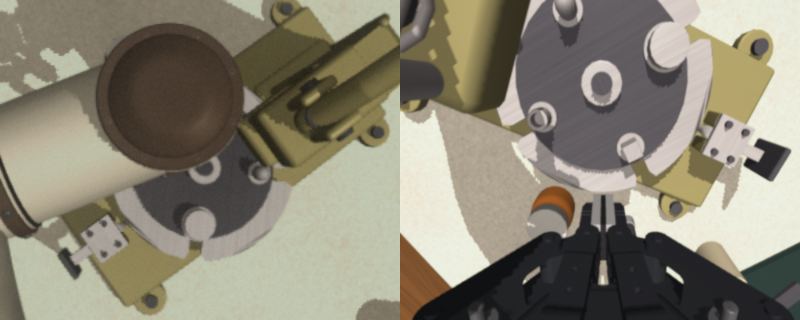

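The left half (top view) shows the wrist beside the press head, with the head clear of it. The right half (wrist view) shows the closed fingers at about (600,195), the hub nut at (601,80), the square at (632,146), the cupped at (541,113), the flat at (670,45), the jar at (550,205) and the plate at (770,155). I'll check the geometry from here.

```bash
python3 - <<'E'
from h import *
p=np.load("fit.npy");s=arm.read_state();M=R.from_quat(s["ee_rot"]).as_matrix();print(M.round(3)[:, [0,2]].tolist(),s["position"])
O=None
for k,uv,z in[("hub",(601,79),83),("square",(632,145),86),("cup",(541,112),88),("flat",(669,43),82),("guide",(727,134),66),("plate",(774,150),84),("jar",(549,212),62)]:
    X=ray("wrist",((uv[0]-400)*1.28,uv[1]*1.2),z)
    if O is None:O=X
    d=X-O;print(k,X.round(1),np.degrees(np.arctan2(d[1],d[0])).round(1),np.hypot(*d[:2]).round(1))
q=proj("wrist",[[578.9,75.2,71],s["position"]]);print(q/[1.28,1.2]+[400,0])
E
```

```text
[[0.514, -0.858], [0.858, 0.514], [-0.002, 0.0]] [582.88793676  76.00547781 183.2319822 ]
hub [542.6   6.2  83. ] 0.0 0.0
square [546.6  78.7  86. ] 86.8 72.6
cup [6.119e+02 4.000e-01 8.800e+01] -4.8 69.6
flat [468.6  13.3  82. ] 174.5 74.3
guide [445.  130.9  66. ] 128.1 158.3
plate [411.8 166.1  84. ] 129.3 206.5
jar [681.9 104.4  62. ] 35.2 170.5
[[604.8585887  153.56476693]
 [601.96960061 205.37837738]]
```

```bash
python3 -m creep '[{"delta_pos":[0,14,0],"rot":[0,0,0],"jaw":0},{"delta_pos":[0,14,0],"rot":[0,0,0],"jaw":0},{"delta_pos":[0,14,0],"rot":[0,0,0],"jaw":0},{"delta_pos":[0,14,0],"rot":[0,0,0],"jaw":0},{"delta_pos":[0,14,0],"rot":[0,0,0],"jaw":0},{"delta_pos":[0,14,0],"rot":[0,0,0],"jaw":0},{"delta_pos":[0,14,0],"rot":[0,0,0],"jaw":0},{"delta_pos":[0,12,0],"rot":[0,0,0],"jaw":0},{"delta_pos":[0,0,0],"rot":[0,0,0],"jaw":0},{"delta_pos":[0,0,0],"rot":[0,0,0],"jaw":0}]'
python3 - <<'E'
from h import *
s=arm.read_state();print(s["position"],s["joints"].round(2),s["contact_force"])
E
```

```text
clock: 5.27
position: [584.3, 76.6, 75.1]
ee_rot: [0.615, 0.35, -0.348, -0.615]
contact_force: [0.1, -0.9, -0.3]
gripper_width: 0.0
[584.34516993  76.64166944  75.11246713] [ 0.41  0.48 -0.28  0.   -0.81 -0.94] [ 0.12643806 -0.89409915 -0.31476786]
```

```bash
python3 -m creep '[{"delta_pos":[-0.2,1,5.5],"rot":[0,-0.07,0],"jaw":0},{"delta_pos":[-0.2,1,5.5],"rot":[0,-0.07,0],"jaw":0},{"delta_pos":[-0.2,0,5.5],"rot":[0,-0.07,0],"jaw":0},{"delta_pos":[-0.2,0,5.5],"rot":[0,-0.07,0],"jaw":0},{"delta_pos":[-0.2,0,5.5],"rot":[0,-0.07,0],"jaw":0},{"delta_pos":[-0.2,0,5.5],"rot":[0,-0.07,0],"jaw":0},{"delta_pos":[-0.2,0,5.5],"rot":[0,-0.07,0],"jaw":0},{"delta_pos":[-0.2,0,5.5],"rot":[0,-0.07,0],"jaw":0},{"delta_pos":[-0.2,0,5.5],"rot":[0,-0.07,0],"jaw":0},{"delta_pos":[-0.2,0,5.5],"rot":[0,-0.07,0],"jaw":0}]'
python3 - <<'E'
from h import *
s=arm.read_state();M=R.from_quat(s["ee_rot"]).as_matrix();d=s["position"]-[543.2,7.5,0];print(s["position"],np.degrees(np.arctan2(d[1],d[0])),np.hypot(*d[:2]),np.degrees(np.arctan2(M[1,0],M[0,0])),s["contact_force"],s["joints"].round(2))
im=arm.get_image("wrist");cv2.imwrite("pics/w2.png",cv2.cvtColor(im,cv2.COLOR_RGB2BGR))
E
```

```text
clock: 6.1
position: [534.6, 88.9, 74.6]
ee_rot: [0.459, 0.544, -0.535, -0.455]
contact_force: [3.3, 4.9, -1.9]
gripper_width: 0.1
[534.60409863  88.91845674  74.59767259] 96.02677967882804 81.87096322056651 99.46053443431495 [ 3.3249912   4.89277354 -1.92170551] [ 0.46  0.41 -0.41  0.   -0.74 -0.3 ]
```

View pics/w2.png

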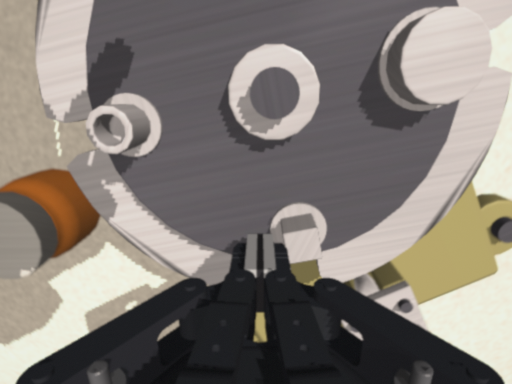

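The wrist view shows the fingers at (262,250) against the square anvil at (300,235) and pushing it; the table has turned and the jar is untouched. I'll continue.

```bash
python3 -m creep '[{"delta_pos":[-0.4,0,5.5],"rot":[0,-0.07,0],"jaw":0},{"delta_pos":[-0.4,0,5.5],"rot":[0,-0.07,0],"jaw":0},{"delta_pos":[-0.4,0,5.5],"rot":[0,-0.07,0],"jaw":0},{"delta_pos":[-0.4,0,5.5],"rot":[0,-0.07,0],"jaw":0},{"delta_pos":[-0.4,0,5.5],"rot":[0,-0.07,0],"jaw":0},{"delta_pos":[-0.4,0,5.5],"rot":[0,-0.07,0],"jaw":0},{"delta_pos":[-0.4,0,5.5],"rot":[0,-0.07,0],"jaw":0},{"delta_pos":[-0.4,0,5.5],"rot":[0,-0.07,0],"jaw":0},{"delta_pos":[-0.4,0,5.5],"rot":[0,-0.07,0],"jaw":0},{"delta_pos":[-0.4,0,5.5],"rot":[0,-0.07,0],"jaw":0}]'
python3 - <<'E'
from h import *
s=arm.read_state();M=R.from_quat(s["ee_rot"]).as_matrix();d=s["position"]-[543.2,7.5,0];print(s["position"],np.degrees(np.arctan2(d[1],d[0])),np.hypot(*d[:2]),np.degrees(np.arctan2(M[1,0],M[0,0])),s["contact_force"],s["joints"].round(2))
for k,z in(("square_anvil",86),("flat_anvil",82),("table_rim",56)):
  arm.get_image("wrist")
  for q in arm.find_in("wrist",k)[:3]: print(k,q["p"],q["location"],ray("wrist",q["location"],z).round(1))
E
```

```text
clock: 6.98
position: [487.0, 60.5, 74.2]
ee_rot: [0.247, 0.666, -0.661, -0.243]
contact_force: [-0.6, 7.0, 2.6]
gripper_width: 0.2
[487.01806071  60.51076556  74.20993051] 136.66351601784518 77.24345647049833 139.4835453587684 [-0.63887602  6.99206786  2.59566959] [ 0.46  0.34 -0.53 -0.   -0.7   0.41]
square_anvil 0.58 [269.8, 117.2] [536.   10.2  86. ]
flat_anvil 0.61 [260.5, 119.6] [537.4  13.7  82. ]
table_rim 0.9 [261.7, 116.7] [536.8  13.4  56. ]
table_rim 0.46 [253.4, 127.2] [535.6  20.3  56. ]
```

```bash
python3 -m creep '[{"delta_pos":[-0.2,0,5.5],"rot":[0,-0.07,0],"jaw":0},{"delta_pos":[-0.2,0,5.5],"rot":[0,-0.07,0],"jaw":0},{"delta_pos":[-0.2,0,5.5],"rot":[0,-0.07,0],"jaw":0},{"delta_pos":[-0.2,0,5.5],"rot":[0,-0.07,0],"jaw":0},{"delta_pos":[-0.2,0,5.5],"rot":[0,-0.07,0],"jaw":0},{"delta_pos":[-0.2,0,5.5],"rot":[0,-0.07,0],"jaw":0},{"delta_pos":[-0.2,0,5.5],"rot":[0,-0.07,0],"jaw":0},{"delta_pos":[-0.2,0,4],"rot":[0,-0.05,0],"jaw":0},{"delta_pos":[-0.2,0,3],"rot":[0,-0.04,0],"jaw":0},{"delta_pos":[0,0,0],"rot":[0,0,0],"jaw":0}]'
python3 - <<'E'
from h import *
s=arm.read_state();M=R.from_quat(s["ee_rot"]).as_matrix();d=s["position"]-[543.2,7.5,0];print(s["position"],np.degrees(np.arctan2(d[1],d[0])),np.hypot(*d[:2]),np.degrees(np.arctan2(M[1,0],M[0,0])),s["contact_force"],s["joints"].round(2))
im=arm.get_image("wrist");cv2.imwrite("pics/w3.png",cv2.cvtColor(im,cv2.COLOR_RGB2BGR));np.save("w3cal.npy",np.array([0]))
c=cal("wrist");import pickle;pickle.dump(c,open("w3.pkl","wb"))
E
```

```text
clock: 8.12
position: [466.2, 16.9, 71.7]
ee_rot: [0.047, 0.706, -0.706, -0.046]
contact_force: [-0.2, 0.4, 1.0]
gripper_width: -0.2
[466.16741476  16.87233684  71.66107254] 173.06307927934964 77.60064359477559 172.48022799570182 [-0.2049903   0.43821003  1.01496087] [ 0.39  0.31 -0.58  0.   -0.68  1.05]
```

View pics/w3.png

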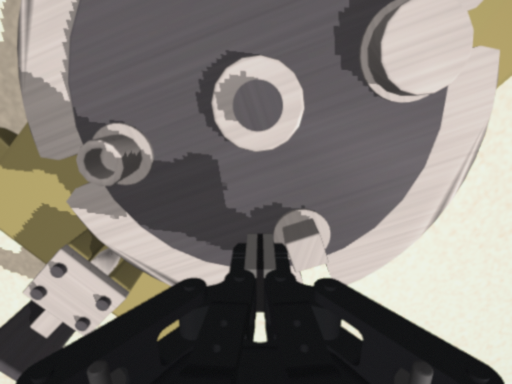

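The wrist view shows the square at (305,237), its base ring at (302,232), the cupped mouth at (100,160), the flat top at (428,47), the nut at (257,105) and the guide block at (70,290), with the cupped slot still short of the bar.

```bash
python3 - <<'E'
from h import *
import pickle;c=pickle.load(open("w3.pkl","rb"))
O=None
for k,uv,z,ref in[("hub",(257,105),83,0),("square",(300,232),86,180),("cup",(100,161),88,90),("flat",(428,46),82,-90),("guide",(70,290),66,0)]:
    X=ray("wrist",uv,z,c)
    if O is None:O=X
    d=X-O;print(k,X.round(1),(np.degrees(np.arctan2(d[1],d[0]))-ref).round(1),np.hypot(*d[:2]).round(1))
E
```

```text
hub [541.5   9.1  83. ] 0.0 0.0
square [480.   -3.7  86. ] -348.2 62.8
cup [527.4  81.7  88. ] 11.0 73.9
flat [555.9 -64.9  82. ] 11.0 75.4
guide [449.2 137.5  66. ] 125.7 158.1
```

```bash
python3 -m creep '[{"delta_pos":[-0.1,0,4.3],"rot":[0,-0.055,0],"jaw":0},{"delta_pos":[-0.1,0,4.3],"rot":[0,-0.055,0],"jaw":0},{"delta_pos":[-0.1,0,4.3],"rot":[0,-0.055,0],"jaw":0},{"delta_pos":[-0.1,0,4.3],"rot":[0,-0.055,0],"jaw":0},{"delta_pos":[-0.1,0,4.3],"rot":[0,-0.055,0],"jaw":0},{"delta_pos":[-0.1,0,4.3],"rot":[0,-0.055,0],"jaw":0},{"delta_pos":[-0.1,0,4.3],"rot":[0,-0.055,0],"jaw":0},{"delta_pos":[0,0,2.2],"rot":[0,-0.03,0],"jaw":0},{"delta_pos":[0,0,1],"rot":[0,-0.02,0],"jaw":0},{"delta_pos":[0,0,0],"rot":[0,0,0],"jaw":0}]'
python3 - <<'E'
from h import *
s=arm.read_state();M=R.from_quat(s["ee_rot"]).as_matrix();d=s["position"]-[543.2,7.5,0];print(s["position"],np.degrees(np.arctan2(d[1],d[0])),np.hypot(*d[:2]),np.degrees(np.arctan2(M[1,0],M[0,0])),s["contact_force"],s["joints"].round(2))
im=arm.get_image("wrist");c=cal("wrist");cv2.imwrite("pics/w4.png",cv2.cvtColor(im,cv2.COLOR_RGB2BGR))
import pickle;pickle.dump(c,open("w4.pkl","wb"))
E
```

```text
clock: 9.0
position: [468.6, -15.8, 71.3]
ee_rot: [-0.107, 0.699, -0.699, 0.107]
contact_force: [-0.6, 3.9, 1.4]
gripper_width: -0.1
[468.61114391 -15.76208711  71.32347359] -162.67882378425688 78.13208144119788 -162.60819561487074 [-0.55121751  3.91206623  1.40499311] [ 0.31  0.32 -0.58 -0.   -0.68  1.56]
```

View pics/w4.png

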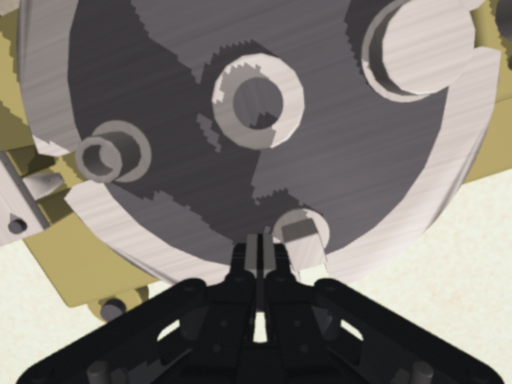

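The wrist view shows the bar nose tip at about (62,181), almost in line with the cupped anvil's slot. The cupped mouth is at (99,158) and the flat at (430,46). I'll compute the angles.

```bash
python3 - <<'E'
from h import *
import pickle;c=pickle.load(open("w4.pkl","rb"))
O=None
for k,uv,z,ref in[("hub",(257,102),83,0),("cup",(99,158),88,90),("flat",(430,45),82,-90),("nose",(62,181),50,90),("barmid",(30,184),56,90)]:
    X=ray("wrist",uv,z,c)
    if O is None:O=X
    d=X-O;print(k,X.round(1),(np.degrees(np.arctan2(d[1],d[0]))-ref).round(1),np.hypot(*d[:2]).round(1))
p=[543,8,np.radians(36.7)]
# predicted nose/ slot pixels
print(proj("wrist",press2w(p,[[0,126,56],[7,140,56],[-7,140,56],[3,126,49],[-3,126,49],[24.5,140,64],[-24.5,140,64]]),c).round(0))
cv2.imwrite("pics/w4c.png",cv2.resize(cv2.imread("pics/w4.png")[120:260,0:180],(720,560),interpolation=cv2.INTER_CUBIC))
E
```

```text
hub [541.9   9.6  83. ] 0.0 0.0
cup [498.6  69.5  88. ] 35.9 74.0
flat [585.5 -52.4  82. ] 35.1 75.7
nose [464.4 107.3  50. ] 38.4 124.7
barmid [459.9 121.6  56. ] 36.2 138.8
[[ 53. 178.]
 [ 26. 174.]
 [ 39. 196.]
 [ 58. 170.]
 [ 63. 179.]
 [ -4. 148.]
 [ 45. 228.]]
```

View pics/w4c.png

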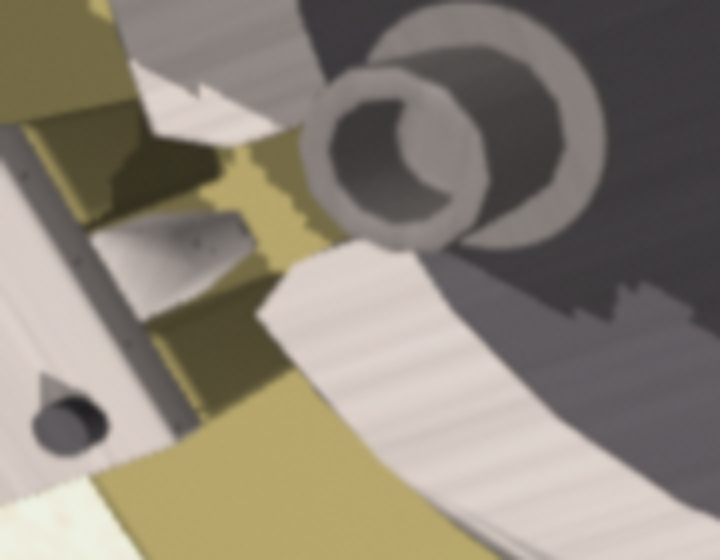

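The crop shows the slot mouth corners at (39,152) and (65,198) of the full picture, with the nose tip between them at (62,177).

```bash
python3 - <<'E'
from h import *
import pickle;c=pickle.load(open("w4.pkl","rb"))
O=np.array([542.5,8.6,0])
def sh(k,X):
    d=X-O;print(k,X.round(1),(np.degrees(np.arctan2(d[1],d[0]))-90).round(1),np.hypot(*d[:2]).round(1))
a=ray("wrist",(38.7,152.5),56,c);b=ray("wrist",(65,198),56,c);sh("a",a);sh("b",b);sh("mouth",(a+b)/2)
sh("nose",ray("wrist",(61.7,177),49,c))
sh("bar2",(ray("wrist",(24,180),55,c)+ray("wrist",(37,200),55,c))/2)
s=arm.read_state();print(s["position"],s["contact_force"])
E
```

```text
a [480.1 118.   56. ] 29.7 125.9
b [457.4 101.   56. ] 42.7 125.6
mouth [468.8 109.5  56. ] 36.2 125.0
nose [466.4 108.3  49. ] 37.4 125.4
bar2 [455.6 121.7  55. ] 37.5 142.6
[468.51841386 -15.79833583  71.31740995] [-0.86941816  2.82257856  0.60118519]
```

The nose lies within about 1.3° of the slot's centre line, inside the 4° capture range. I'll back off, rise, turn and move behind the thumb plate.

```bash
python3 -m creep '[{"delta_pos":[0,0,-8],"rot":[0,0,0],"jaw":0},{"delta_pos":[0,-20,0],"rot":[0,0,0],"jaw":0},{"delta_pos":[0,-30,0],"rot":[0,0,0],"jaw":0},{"delta_pos":[0,-20,0],"rot":[0,-0.112,0],"jaw":0},{"delta_pos":[0,0,0],"rot":[0,-0.112,0],"jaw":0},{"delta_pos":[0,0,0],"rot":[0,-0.113,0],"jaw":0},{"delta_pos":[-12,0,-37],"rot":[0,0,0],"jaw":0},{"delta_pos":[-12,0,-37],"rot":[0,0,0],"jaw":0},{"delta_pos":[-12,0,-37],"rot":[0,0,0],"jaw":0},{"delta_pos":[-12,0,-37],"rot":[0,0,0],"jaw":0}]'
python3 -m creep '[{"delta_pos":[-12,0,-37],"rot":[0,0,0],"jaw":0},{"delta_pos":[-12,0,-37],"rot":[0,0,0],"jaw":0},{"delta_pos":[0,0,0],"rot":[0,0,0],"jaw":0},{"delta_pos":[0,0,0],"rot":[0,0,0],"jaw":0},{"delta_pos":[0,0,0],"rot":[0,0,0],"jaw":0},{"delta_pos":[0,0,0],"rot":[0,0,0],"jaw":0},{"delta_pos":[0,0,0],"rot":[0,0,0],"jaw":0},{"delta_pos":[0,0,0],"rot":[0,0,0],"jaw":0},{"delta_pos":[0,0,0],"rot":[0,0,0],"jaw":0},{"delta_pos":[0,0,0],"rot":[0,0,0],"jaw":0}]'
python3 - <<'E'
from h import *
s=arm.read_state();M=R.from_quat(s["ee_rot"]).as_matrix();print(M.round(3)[:,2],s["joints"].round(2),s["contact_force"])
pr=press2w([0,0,-np.radians(36.9)],s["position"]-np.array([542.7,8.4,0]));print(s["position"],"press",pr.round(1))
im=arm.get_image("wrist");cv2.imwrite("pics/w5.png",cv2.cvtColor(im,cv2.COLOR_RGB2BGR))
c=cal("wrist");print(proj("wrist",press2w([542.7,8.4,np.radians(36.9)],[[20,221,84],[-20,221,84],[0,0,83],[0,255,50]]),c).round())
E
```

```text
clock: 9.88
position: [414.5, 139.7, 141.1]
ee_rot: [0.223, -0.671, 0.672, -0.222]
contact_force: [1.4, 0.3, -0.0]
gripper_width: 0.2
clock: 10.72
position: [391.1, 212.0, 141.3]
ee_rot: [0.222, -0.671, 0.671, -0.222]
contact_force: [0.3, 0.3, -0.8]
gripper_width: -0.3
[ 0.597 -0.802  0.   ] [ 0.86  0.17 -0.55  0.   -0.85  1.35] [ 0.30476321  0.25702078 -0.82926236]
[391.09619007 211.98865638 141.33434197] press [[  1.  253.8 141.3]]
[[307. 186.]
 [304. 236.]
 [591. 210.]
 [260. 197.]]
```

View pics/w5.png

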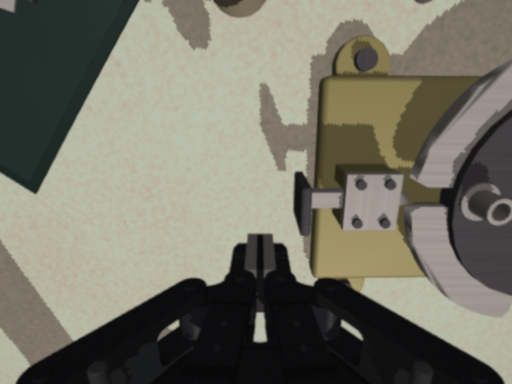

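The wrist view shows the thumb plate at columns 295–311, rows 172–234, the guide at (373,200), and the slot gap in the rim in line with the bar at row 198.

```bash
python3 - <<'E'
from h import *
c=cal("wrist");s=arm.read_state()
for k,uv,z in(("guide",(373,201),66),("bar",(328,199),56),("plate top",(308,208),84),("slot",(425,196),56)):
    X=ray("wrist",uv,z,c);print(k,X.round(1),press2w([0,0,-np.radians(36.9)],X-np.array([542.7,8.4,0])).round(1))
print("tcp down",proj("wrist",[[*s["position"][:2],50]],c))
E
```

```text
guide [445.7 140.8  66. ] [[  1.9 164.1  66. ]]
bar [424.  166.8  56. ] [[  0.2 198.   56. ]]
plate top [413.5 185.6  84. ] [[  3.1 219.2  84. ]]
slot [474.7 103.2  56. ] [[  2.5 116.6  56. ]]
tcp down [[260.8572727  195.97207025]]
```

```bash
python3 -m creep '[{"delta_pos":[-1,12,0],"rot":[0,0,0],"jaw":0},{"delta_pos":[0,12,0],"rot":[0,0,0],"jaw":0},{"delta_pos":[0,12,0],"rot":[0,0,0],"jaw":0},{"delta_pos":[0,12,0],"rot":[0,0,0],"jaw":0},{"delta_pos":[0,12,0],"rot":[0,0,0],"jaw":0},{"delta_pos":[0,12,0],"rot":[0,0,0],"jaw":0},{"delta_pos":[0,12,0],"rot":[0,0,0],"jaw":0},{"delta_pos":[0,4,0],"rot":[0,0,0],"jaw":0},{"delta_pos":[0,0,0],"rot":[0,0,0],"jaw":0},{"delta_pos":[0,0,0],"rot":[0,0,0],"jaw":0}]'
python3 -m creep '[{"delta_pos":[0,0,4],"rot":[0,0,0],"jaw":0},{"delta_pos":[0,0,4],"rot":[0,0,0],"jaw":0},{"delta_pos":[0,0,4],"rot":[0,0,0],"jaw":0},{"delta_pos":[0,0,4],"rot":[0,0,0],"jaw":0},{"delta_pos":[0,0,3],"rot":[0,0,0],"jaw":0},{"delta_pos":[0,0,3],"rot":[0,0,0],"jaw":0},{"delta_pos":[0,0,3],"rot":[0,0,0],"jaw":0},{"delta_pos":[0,0,2],"rot":[0,0,0],"jaw":0},{"delta_pos":[0,0,2],"rot":[0,0,0],"jaw":0},{"delta_pos":[0,0,0],"rot":[0,0,0],"jaw":0}]'
cat > st.py <<'E'
from h import *
s=arm.read_state();pr=press2w([0,0,-np.radians(36.9)],s["position"]-np.array([542.7,8.4,0]));M=R.from_quat(s["ee_rot"]).as_matrix();print("press",pr.round(1),"force along tool xyz",(M.T@s["contact_force"]).round(1))
E
python3 st.py
```

```text
clock: 11.6
position: [391.9, 213.3, 53.5]
ee_rot: [0.223, -0.671, 0.671, -0.223]
contact_force: [0.1, 0.8, 0.0]
gripper_width: 0.1
clock: 12.43
position: [409.3, 189.8, 53.4]
ee_rot: [-0.223, 0.671, -0.671, 0.223]
contact_force: [-0.9, 1.0, 0.3]
gripper_width: 0.5
press [[  2.3 225.2  53.4]] force along tool xyz [ 0.1 -0.3 -1.3]
```

```bash
python3 -m creep '[{"delta_pos":[0,0,1.5],"rot":[0,0,0],"jaw":0},{"delta_pos":[0,0,1.5],"rot":[0,0,0],"jaw":0},{"delta_pos":[0,0,1.5],"rot":[0,0,0],"jaw":0},{"delta_pos":[0,0,1.5],"rot":[0,0,0],"jaw":0},{"delta_pos":[0,0,1.5],"rot":[0,0,0],"jaw":0},{"delta_pos":[0,0,1.5],"rot":[0,0,0],"jaw":0},{"delta_pos":[0,0,1],"rot":[0,0,0],"jaw":0},{"delta_pos":[0,0,1],"rot":[0,0,0],"jaw":0},{"delta_pos":[0,0,1],"rot":[0,0,0],"jaw":0},{"delta_pos":[0,0,1],"rot":[0,0,0],"jaw":0}]'; python3 st.py
python3 -m creep '[{"delta_pos":[0,0,1],"rot":[0,0,0],"jaw":0},{"delta_pos":[0,0,1],"rot":[0,0,0],"jaw":0},{"delta_pos":[0,0,0.5],"rot":[0,0,0],"jaw":0},{"delta_pos":[0,0,0.5],"rot":[0,0,0],"jaw":0},{"delta_pos":[0,0,0],"rot":[0,0,0],"jaw":0},{"delta_pos":[0,0,0],"rot":[0,0,0],"jaw":0},{"delta_pos":[0,0,0],"rot":[0,0,0],"jaw":0},{"delta_pos":[0,0,0],"rot":[0,0,0],"jaw":0},{"delta_pos":[0,0,0],"rot":[0,0,0],"jaw":0},{"delta_pos":[0,0,0],"rot":[0,0,0],"jaw":0}]'; python3 st.py
```

```text
clock: 13.27
position: [417.0, 179.6, 53.3]
ee_rot: [-0.223, 0.671, -0.671, 0.223]
contact_force: [0.3, 3.1, 0.0]
gripper_width: -0.3
press [[  2.2 212.4  53.3]] force along tool xyz [-2.1 -0.  -2.2]
clock: 14.1
position: [418.5, 177.0, 53.3]
ee_rot: [0.223, -0.671, 0.671, -0.223]
contact_force: [0.3, 2.5, -0.3]
gripper_width: -0.0
press [[  1.9 209.4  53.3]] force along tool xyz [-1.7  0.3 -1.8]
```

```bash
python3 -m creep '[{"delta_pos":[0,0,1],"rot":[0,0,0],"jaw":0},{"delta_pos":[0,0,1],"rot":[0,0,0],"jaw":0},{"delta_pos":[0,0,1],"rot":[0,0,0],"jaw":0},{"delta_pos":[0,0,1],"rot":[0,0,0],"jaw":0},{"delta_pos":[0,0,1],"rot":[0,0,0],"jaw":0},{"delta_pos":[0,0,0],"rot":[0,0,0],"jaw":0},{"delta_pos":[0,0,0],"rot":[0,0,0],"jaw":0},{"delta_pos":[0,0,0],"rot":[0,0,0],"jaw":0},{"delta_pos":[0,0,0],"rot":[0,0,0],"jaw":0},{"delta_pos":[0,0,0],"rot":[0,0,0],"jaw":0}]'; python3 st.py
python3 - <<'E'
from h import *
im=arm.get_image("wrist");cv2.imwrite("pics/w6.png",cv2.cvtColor(im,cv2.COLOR_RGB2BGR))
E
```

```text
clock: 14.93
position: [420.2, 174.9, 53.3]
ee_rot: [-0.223, 0.672, -0.67, 0.222]
contact_force: [-12.8, 14.5, 3.8]
gripper_width: -0.1
press [[  2.  206.7  53.3]] force along tool xyz [  1.6  -3.7 -19.3]
```

View pics/w6.png

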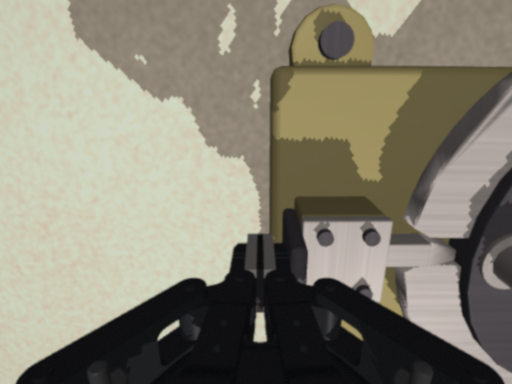

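The wrist view shows the plate flat against the guide at column 295 and the nose inside the rim slot at (440,252). The force rose to 19 N, which means it is at the stop. Now I'll retreat and check from above.

```bash
python3 -m creep '[{"delta_pos":[0,0,-5],"rot":[0,0,0],"jaw":0},{"delta_pos":[0,0,-15],"rot":[0,0,0],"jaw":0},{"delta_pos":[0,0,-20],"rot":[0,0,0],"jaw":0},{"delta_pos":[0,-20,-10],"rot":[0,0,0],"jaw":0},{"delta_pos":[0,-30,0],"rot":[0,0,0],"jaw":0},{"delta_pos":[0,-30,-20],"rot":[0,0,0],"jaw":0},{"delta_pos":[0,-30,-20],"rot":[0,0,0],"jaw":0},{"delta_pos":[0,-20,-20],"rot":[0,0,0],"jaw":0},{"delta_pos":[0,0,0],"rot":[0,0,0],"jaw":0},{"delta_pos":[0,0,0],"rot":[0,0,0],"jaw":0}]'
python3 -m creep '[{"delta_pos":[30,0,-20],"rot":[0,0,0],"jaw":0},{"delta_pos":[30,0,-20],"rot":[0,0,0],"jaw":0},{"delta_pos":[30,0,-20],"rot":[0,0,0],"jaw":0},{"delta_pos":[0,0,0],"rot":[0,0,0],"jaw":0},{"delta_pos":[0,0,0],"rot":[0,0,0],"jaw":0},{"delta_pos":[0,0,0],"rot":[0,0,0],"jaw":0},{"delta_pos":[0,0,0],"rot":[0,0,0],"jaw":0},{"delta_pos":[0,0,0],"rot":[0,0,0],"jaw":0},{"delta_pos":[0,0,0],"rot":[0,0,0],"jaw":0},{"delta_pos":[0,0,0],"rot":[0,0,0],"jaw":0}]'
python3 - <<'E'
from h import *
im=arm.get_image("top");b=cv2.cvtColor(im,cv2.COLOR_RGB2BGR);cv2.imwrite("pics/top7.png",b)
cv2.imwrite("pics/top7c.png",cv2.resize(b[130:350,70:380],(775,550),interpolation=cv2.INTER_CUBIC))
for k in("maul","rivet_jar","setter"): print(k,arm.find_in("top",k)[:1])
E
```

```text
clock: 15.82
position: [355.3, 261.2, 184.1]
ee_rot: [-0.223, 0.671, -0.671, 0.223]
contact_force: [-0.1, 0.0, -1.0]
gripper_width: -0.2
clock: 16.65
position: [248.3, 255.3, 183.0]
ee_rot: [0.222, -0.671, 0.672, -0.222]
contact_force: [0.3, -0.1, 0.3]
gripper_width: -0.1
maul [{'location': [123.2, 256.8], 'p': 0.87}]
rivet_jar [{'location': [244.3, 165.6], 'p': 0.88}]
setter [{'location': [238.4, 288.4], 'p': 0.75}]
```

View pics/top7c.png

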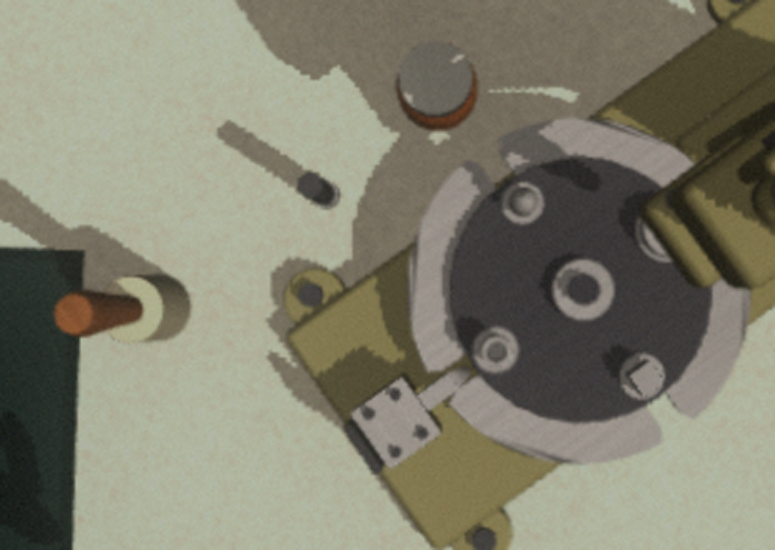

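The top view shows the plate flush on the guide at (365,445), the bar in the cupped anvil's slot, and the flat anvil under the press head at (655,240). The maul, jar and setter are where they started: the setter is at about (198,205) of the full picture, against (197,206) at first.

```bash
python3 -c "
from bench import arm
print(arm.job_done())"
```

```text
the job is handed in; nothing more can be done
None
```

I turned the die table about 130° counter-clockwise by pushing the square anvil with the closed fingers. That brought the broad flat anvil under the punch. I then pushed the lock bar home by its thumb plate and handed the job in at about 17 s. No verdict came back.

**Alignment:** Before locking, the wrist camera put the slot about 1.3° off the bar nose, inside the 4° it can catch.

**Lock bar:** It slid at about 3 N, then the force rose to 19 N at its stop. The wrist and top views both showed the plate flush on the guide and the nose in the slot. In the top view the press head covers part of the flat anvil, so I couldn't measure its centring after locking.

**Loose items:** The maul and jar were found within 2 pixels (about 3 mm) of where they started. For the setter, the detector's last report, at (238,288), disagreed; that is the lock bar's guide, so I took it as a false detection. In the picture the setter stands where it began, near (198,205). The robot was clear of everything at the end.

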